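# Roll the bamboo lid rest onto the inlaid line of the tea shelf

## Robot

A 7-joint arm with a two-finger parallel gripper is mounted at the origin on the work surface. World frame = base frame: x ahead of the robot, y to its left, z up, the work surface at z = 0. Lengths are in m, angles in rad, forces in N, time in s.
With the tool pointing down it reaches from about 0.425 to 0.95 m from the base axis. Payload 4.7 kg.
Tool frame: the origin (TCP) lies between the finger pads; the fingertips stand 25 mm ahead of it and the grasp point (between the pads) lies 6 mm ahead of it; z points along the fingers, y is the line along which they close (so a half turn about z gives the same grasp; the last joint's range is limited). The gripper opens to 85 mm and grips with 20 to 120 N. Pads are 22 mm wide; open, the fingers measure 114 mm over their backs; the gripper's body (76 mm by 85 mm) begins 54 mm behind the grasp point. The pads swing forward as they close: fully open they stand 13 mm farther back than shut.
Start: joints at [-1.336, 0.469, -0.049, 1.532, 0.024, 1.141, -0.082], TCP at [0.176, 0.652, 0.256] pointing down, gripper open.
Joint ranges: [-2.59, 2.59], [-0.33, 1.99], [-1.39, 1.29], [0.1, 2.45], [-1.04, 4.18], [0.21, 1.99], [-2.66, 2.66]. Speed limits (rad/s): [2.57, 2.57, 3.14, 3.14, 3.14, 3.14, 3.14].

## Interface

Orientations are given as a 3x3 rotation matrix whose columns are the frame's x, y, z axes.
In Python, from rig import * gives the robot as it stands. Calls block until the motion is done:
- movep(position, orientation): joint-space move of the TCP to a pose.
- move_l(position, attitude=None, feed=0.15, until_force=None): straight line of the TCP; attitude=None keeps the orientation; feed is the mean speed in m/s. With until_force (N) it stops when the force on the tool has changed by that much, and returns True; else False.
- move_joints(angles): joint-space move.
- command_gripper(opening, newtons=None): finger opening in m; newtons is the grip in N (None keeps the last); returns when the fingers have stopped.
- sleep(seconds).
- inverse_kinematics(position, orientation): joint angles nearest the present ones, or None.
- sense(): the state.
- camera(name): name is "side" or "top"; returns (picture, depth): 480x640x3 uint8, red, green, blue; 480x640 float32, m along the optical axis (not along the pixel's ray), 0 where there is no reading.
- camera_params(name): a dict with "K" (3x3 intrinsics, pixels), "position" and "rotation" of the camera in the world. Camera axes: x right, y down, z forward; pixel columns grow to the right and rows downward; lengths in m; the calibration is good to about 2 mm. A picture is of the moment at which its call begins. camera_params takes no time and is no camera call.
A pose or a line that the arm cannot do raises Unreachable and nothing moves.
- finish_job(): hands the job in; it is judged then, once.
The state is a dict: "time_s": time; "joint_pos": joint angles; "qd": joint speeds; "joint_efforts": joint torques, N m; "position": TCP position; "tcp_rot": TCP orientation; "wrist_force": force on the tool from outside, world axes, zero at the start; "ft_torque": the same for the moment, N m; "finger_gap": finger opening in m; "gripper_force": force on a finger pad.
Only numpy, scipy, OpenCV 4.12 (cv2) and the standard library are available. Lean on these libraries where they do the work, as an engineer would, in place of code of your own. Each camera call takes 0.05 s, during which the arm holds its last target. There are 200 camera calls.

## Task

One of the two bamboo lid rests lies on its side on top of the black tea shelf. Push its top sideways with a fingertip so that it rolls, rather than slides, across the shelf until it lies still over the pale inlaid line, lined up with it, and then take the hand away. Touch it only on its upper half, never pinch, lift or upend it, and leave the standing lid rest, the kettle, the bowl and the tea caddy where they are.

Things in the scene. Friction and masses are not known exactly. Their poses are not given: they have to be found in the camera images.
- shelf: Black lacquer tea shelf, low, fixed, 320 mm deep (its x), 620 mm wide (its y). Origin: centre of its underside, z up; flat top face 90 mm above the origin, with a lip 7 mm high and 8 mm thick round its edges. Its drawer stands 80 mm open out of the -x side (towards the robot), below the top, a silver sweets pick inside.
- lid_rest: Lying bamboo lid rest: cylinder 54 mm across, 60 mm long, 50 to 100 g. Origin: its centre, 27 mm above the shelf's top; x: its axis (at the start within 0.1 rad of the line's x); z: up at the start, turns as it rolls. It rolls freely, stops within mm when let go slowly. A fingertip pressed lightly (2 N) on top does not slip: the centre moves half as far as the fingertip, so use several strokes.
- line: Line: strip of pale wood 160 mm long, 10 mm wide, flush in the shelf's top. Origin: centre of the strip, on the shelf's top; x along the strip (as the shelf's x), y across it, z up. At the start the lid rest lies 80 to 130 mm to its +y or -y side, within 40 mm of the strip's centre along x; the way is clear.
- spare_rest: The other lid rest, same size, standing upright (60 mm high) towards the shelf's +y end, nearer the robot. Origin: centre of its underside. To be left alone.
- kettle: Small hammered iron kettle 124 mm in diameter, 160 mm high with its bow handle, spout to its -x, on an end of the shelf's far side. Origin: centre of its underside. To be left alone.
- bowl: Celadon bowl 120 mm in diameter, 70 mm high, on an end of the shelf's far side. Origin: centre of its underside. To be left alone.
- caddy: Ivory porcelain tea caddy 66 mm in diameter, 71 mm high, in the middle of the shelf's far side. Origin: centre of its underside. To be left alone.
Mind the look-alikes: they are no part of the job. Leave any pink or red look-alike of the lid_rest alone.

How it is judged:
On the way:
1. the lid rest has rolled over through at least 2 rad (115 degrees) from how it lay (angle between lid_rest's own z axis and vertical above 2 rad).
At the end, for the whole second after the job is handed in: The lid rest lies still on its side on the shelf's top, its centre within 10 mm of the line's middle (across it) and within 60 mm of the strip's centre along it, its axis within 0.3 rad of the line's direction; on the way it rolled rather than slid (turned by at least 2 rad) (y of lid_rest in the frame of line between -0.01 and 0.01 m and x of lid_rest in the frame of line between -0.06 and 0.06 m and angle between the x axis of lid_rest and the x axis of line, either way round below 0.3 rad and z of lid_rest in the frame of line between 0.024 and 0.03 m and linear speed of lid_rest below 0.01 m/s and angular speed of lid_rest below 0.3 rad/s); the robot touches nothing.
It fails at once if the lying lid rest is lifted more than 8 mm off the shelf's top (z of lid_rest in the frame of shelf above 0.125 m).
It fails at once if the lying lid rest is tipped up on end (axis more than 0.35 rad off level) (not (angle between lid_rest's own x axis and vertical between 1.22 and 1.92 rad)).
It fails at once if the fingers touch the lying lid rest with their tips below its mid-height (grasp point less than 45 mm above the shelf's top) (contact force between the fingers and lid_rest above 0.3 N and z of the grasp point in the frame of shelf below 0.135 m).
It fails at once if the standing lid rest, kettle, bowl or tea caddy is shifted by more than 10 mm (distance of any of kettle, bowl, caddy, spare_rest from where it was at the start of the episode above 0.01 m).
It also fails if it takes over 58 s, if anything falls off the work surface, if the arm or the gripper's body presses on something with over 40 N, if the wrist force passes 120 N, or if a joint passes its speed limit or range.

## Working session

There is one attempt and no reset: what is moved stays moved. The work goes in short steps, each a Python script; the robot and the scene stay as the last script left them, time stands still between calls to the robot, and variables do not carry over. Pictures are saved under pics/ and viewed, at most 10 in all, crops included, and the job is handed in when it is done.

```bash
mkdir -p pics; ls; python3 - <<'E'
from rig import *
import cv2,numpy as np
for n in("top","side"):
    im,d=camera(n); p=camera_params(n); print(n,p)
    cv2.imwrite(f"pics/{n}0.png",im[:,:,::-1]); np.savez(f"{n}0.npz",im=im,d=d)
s=sense();print(s["time_s"],s["position"],s["tcp_rot"],s["finger_gap"])
E
```

```text
pics
top {'K': array([[623.84841269,   0.        , 323.48443839],
       [  0.        , 623.84841269, 229.48470397],
       [  0.        ,   0.        ,   1.        ]]), 'position': array([0.46479038, 0.06579851, 1.2611857 ]), 'rotation': array([[ 1.33752062e-02, -9.97816133e-01,  6.46843712e-02],
       [-9.99909718e-01, -1.34305318e-02, -4.20545397e-04],
       [ 1.28837249e-03, -6.46729065e-02, -9.97905685e-01]])}
side {'K': array([[555.20926852,   0.        , 324.64827514],
       [  0.        , 555.20926852, 236.64901268],
       [  0.        ,   0.        ,   1.        ]]), 'position': array([ 0.4530592 , -0.64128742,  0.70843025]), 'rotation': array([[ 0.99235348, -0.09297584,  0.08117922],
       [-0.12210673, -0.64352143,  0.75562564],
       [-0.01801436, -0.75976026, -0.64995371]])}
0.1 [0.17584512 0.65119968 0.25537505] [[-9.65423739e-01  2.60685341e-01 -3.96888910e-04]
 [ 2.60685636e-01  9.65422242e-01 -1.70091867e-03]
 [-6.02391817e-05 -1.74557050e-03 -9.99998475e-01]] 0.08558396172496521
```

View pics/top0.png

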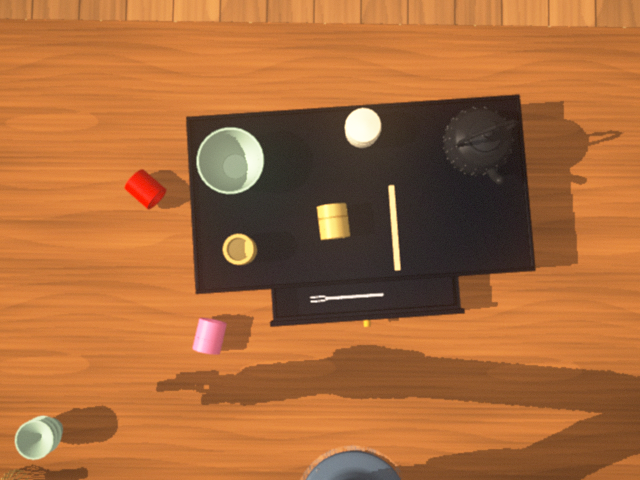

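View pics/side0.png

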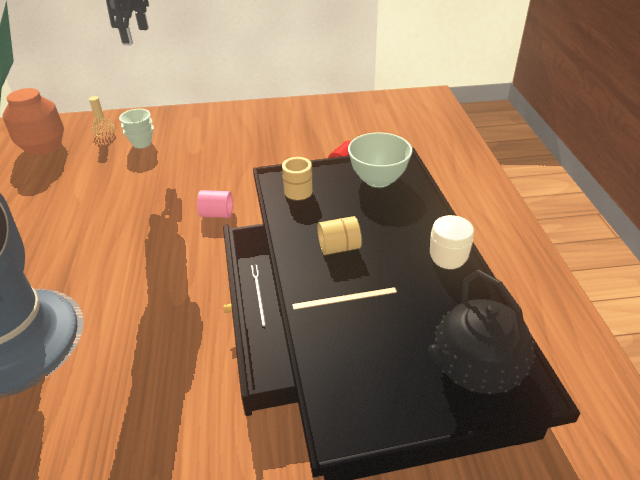

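The top view shows the lying rest at pixel (333,221), and the line runs from (391,186) to (397,270). The rest is on the line's +y side and the way is clear.

```bash
cat > h.py <<'E'
from rig import *
import cv2,numpy as np
P=camera_params("top")
def ray(uv,z):
    r=P["rotation"]@np.linalg.inv(P["K"])@np.array([uv[0],uv[1],1.])
    return P["position"]+r*(z-P["position"][2])/r[2]
def wood(im):
    h=cv2.cvtColor(im,cv2.COLOR_RGB2HSV); m=cv2.inRange(h,(17,60,110),(35,255,255))
    roi=np.zeros_like(m); roi[165:272,265:460]=255
    return m&roi
def locate(im):
    """world rects (centre, long axis angle, size) of rest and line"""
    out={}
    m=cv2.morphologyEx(wood(im),cv2.MORPH_CLOSE,np.ones((5,5)))
    for c in cv2.findContours(m,cv2.RETR_EXTERNAL,cv2.CHAIN_APPROX_NONE)[0]:
        if cv2.contourArea(c)<250: continue
        n="line" if min(cv2.minAreaRect(c)[1])<12 else "rest"
        w=np.array([ray(p[0],.09 if n=="line" else .117)[:2] for p in c],np.float32)
        r=cv2.minAreaRect(w*1000); b=cv2.boxPoints(r)
        e=[b[1]-b[0],b[2]-b[1]]; e=max(e,key=lambda v:abs(v[0]))  # axis side: mostly world x
        out.setdefault(n,[]).append((np.array(r[0]).round(1),round(float(np.arctan(e[1]/e[0])),3),np.round(r[1],1)))
    return out
E
python3 - <<'E'
from h import *
f=np.load("top0.npz"); print(locate(f["im"]))
d=f["d"]
for u,v in((360,190),(430,240),(325,221),(341,221),(333,215)):
    K=P["K"]; r=P["rotation"]@np.linalg.inv(K)@[u,v,1]; print(u,v,P["position"]+r*d[v,u])
E
```

```text
{'rest': [(array([555.6,  48.7]), 0.135, array([66.1, 55.5]))], 'line': [(array([546.6, -67.2]), 0.08, array([161.3,  13.3]))]}
360 190 [ 0.61620144 -0.0025936   0.09137242]
430 240 [ 0.52376869 -0.13574302  0.08657154]
325 221 [0.55305253 0.06279167 0.13713519]
341 221 [0.55313542 0.0339888  0.1410251 ]
333 215 [0.56318721 0.04863433 0.14779099]
```

```bash
cat >> h.py <<'E'
ANG=0.135
U=np.array([np.sin(ANG),-np.cos(ANG),0]); Y=-U; Z=np.array([0,0,-1.]); R=np.column_stack([np.cross(Y,Z),Y,Z])
def stroke(c,back,travel,up=.19,feed=.05):
    """press on the rest's top `back` behind its centre c (m), move `travel` along U, lift"""
    s=np.array([c[0],c[1],0])-U*back
    move_l(s+[0,0,up],R,feed=.15)
    hit=move_l(s+[0,0,.160],feed=.015,until_force=2)
    z=sense(); e=z["position"]+U*travel
    move_l(e,feed=feed); g=sense()
    sleep(.2)
    move_l(g["position"]+[0,0,.02],feed=.04)
    print("hit",hit,z["position"].round(4),z["wrist_force"].round(2),"end",g["position"].round(4),g["wrist_force"].round(2),g["time_s"])
E
python3 - <<'E'
from h import *
command_gripper(0.0,20)
c=np.array([.5556,.0487])
s=np.array([*c,.24])-U*.008
move_l(s,R,feed=.25)
print(sense()["time_s"],sense()["wrist_force"])
stroke(c,.008,.032)
im,d=camera("top"); sm,_=camera("side")
print(sense()["time_s"],sense()["finger_gap"],locate(im))
cv2.imwrite("pics/a.png",np.hstack([im[100:340,180:520],sm[100:340,200:540]])[:,:,::-1])
E
```

```text
3.8417 [ 0.94198207 -0.25143644 -0.44860821]
hit True [0.5546 0.0568 0.1688] [-0.87 -0.35  3.39] end [0.5589 0.0252 0.1689] [-1.12 -0.26  5.5 ] 6.4417
7.3917 1.4161967101471082e-05 {'line': [(array([523.6, -69.2]), 0.08, array([115. ,  12.8]))]}
```

View pics/a.png

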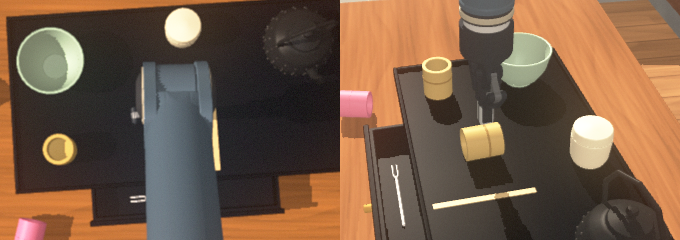

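The side view shows the rest at about (342,241) with the fingertip just above it, while the arm hides it from the top camera. I'll track it in the side view and calibrate that against the first picture.

```bash
cat >> h.py <<'E'
S=camera_params("side")
def side_pos(im):
    m=cv2.inRange(cv2.cvtColor(im,cv2.COLOR_RGB2HSV),(15,60,70),(35,255,255)); m[:212]=0; m[:,:295]=0; m[:,400:]=0
    m=cv2.morphologyEx(m,cv2.MORPH_CLOSE,np.ones((7,7)))
    c=max(cv2.findContours(m,0,1)[0],key=cv2.contourArea); x,y,w,h=cv2.boundingRect(c)
    def at(u,v):
        r=S["rotation"]@np.linalg.inv(S["K"])@np.array([u,v,1.]); return S["position"]+r*(.117-S["position"][2])/r[2]
    q=cv2.minAreaRect(c); return at(*q[0])[:2]*1000,q,(x,y,w,h)
E
python3 - <<'E'
from h import *
print(side_pos(np.load("side0.npz")["im"]))
im,_=camera("side"); print(side_pos(im)); np.savez("side1.npz",im=im)
E
```

```text
(array([540.57806592, -96.75899616]), ((346.09234619140625, 299.4271545410156), (48.99342346191406, 96.41849517822266), 57.425941467285156), (295, 276, 103, 51))
(array([553.73775155,  28.27309565]), ((342.4475402832031, 242.2770233154297), (38.19230651855469, 44.834449768066406), 76.75948333740234), (319, 221, 48, 46))
```

```bash
sed -i 's|m=cv2.morphologyEx(m,cv2.MORPH_CLOSE,np.ones((7,7)))|m=cv2.morphologyEx(cv2.morphologyEx(m,cv2.MORPH_CLOSE,np.ones((3,3))),cv2.MORPH_OPEN,np.ones((11,11)))|' h.py; python3 - <<'E'
from h import *
for i in (0,1): print(side_pos(np.load(f"side{i}.npz")["im"]))
E
```

```text
(array([551.61109264,  47.43796672]), ((339.4615478515625, 234.80770874023438), (34.3203239440918, 43.7338981628418), 78.69007110595703), (317, 217, 45, 37))
(array([553.75902993,  31.31379658]), ((342.186279296875, 241.05540466308594), (34.351566314697266, 44.72075653076172), 79.99201965332031), (320, 223, 45, 37))
```

The rest rolled 16 mm for 32 mm of fingertip travel, exactly as predicted. I'll continue with the same kind of stroke and side-view feedback.

```bash
python3 - <<'E'
from h import *
off=np.array([.5556,.0487])-np.array([.5516,.0474])
def where():
    q=side_pos(camera("side")[0]); print("rest",(q[0]/1000+off).round(4),round(q[1][2],1)); return q[0]/1000+off
L=np.array([.5466,-.0672]); n=np.array([-np.sin(.08),np.cos(.08)])
c=where()
for i in range(4):
    rem=(c-L)@n/(-U[:2]@n); print("remaining",round(rem,4))
    if rem<.028: break
    back=.011; stroke(c,back,.044 if rem>.03 else .036)
    new=where(); 
    if np.linalg.norm(new-(c+U[:2]*.022))>.012: print("odd"); break
    c=new
print(sense()["time_s"])
im,_=camera("side"); np.savez("side2.npz",im=im); cv2.imwrite("pics/b.png",im[130:400,200:560,::-1])
E
```

```text
rest [0.5577 0.0326] 80.9
remaining 0.0987
hit True [0.5563 0.0437 0.1684] [-0.76 -0.05  4.08] end [5.623e-01 4.000e-04 1.686e-01] [-1.15 -0.19  4.35] 10.1333
rest [0.5608 0.0102] 81.3
remaining 0.0761
hit True [0.5594 0.0213 0.1686] [-0.86  0.73  4.15] end [ 0.5653 -0.0219  0.1685] [-0.5   0.17  2.76] 13.6833
rest [ 0.5633 -0.0138] 87.4
remaining 0.0519
hit True [ 0.5619 -0.0029  0.1689] [-1.26 -0.12  3.33] end [ 0.5677 -0.046   0.1686] [-0.26  0.56  1.05] 17.2167
rest [ 0.5734 -0.0363] 85.6
remaining 0.0287
hit True [ 0.572  -0.0253  0.1689] [-0.16  0.26  3.72] end [ 0.5768 -0.0607  0.1688] [0.12 0.19 2.67] 20.5917
rest [ 0.586  -0.0488] 69.0
odd
21.4833
```

View pics/b.png

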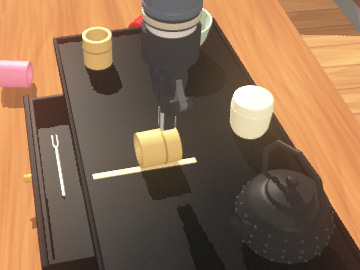

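The rest is now close to the line at about crop (158,148), which is full-frame (358,278), and the side mask may be merging with the line. I'll move the arm aside and measure from the top camera.

```bash
python3 - <<'E'
from h import *
p=sense()["position"]
move_l([p[0],p[1],.27],feed=.2); move_l([.45,.27,.27],feed=.3)
im,d=camera("top"); print(sense()["time_s"],locate(im)); np.savez("top3.npz",im=im,d=d)
cv2.imwrite("pics/c.png",cv2.resize(im[140:300,280:480,::-1],None,fx=3,fy=3))
E
```

```text
23.475 {'rest': [(array([543.5, -54.5]), 0.138, array([157.3,  55.9]))]}
```

View pics/c.png

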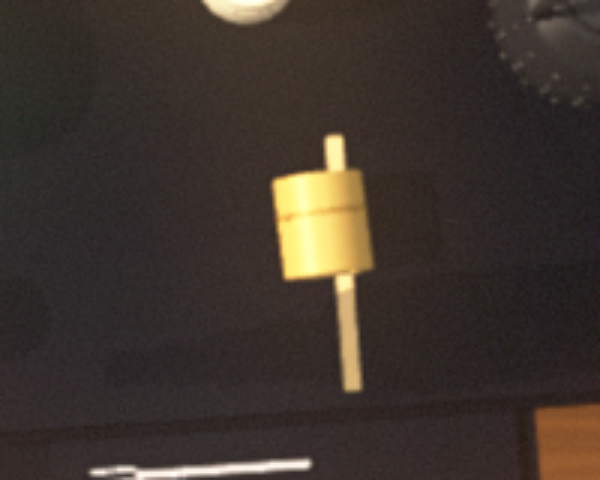

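The rest lies over the line but off-centre to the left, at crop (322,224), about full-frame (387.5,214.7). I'll remove the line by opening the mask, measure the remainder, and make the last short stroke.

```bash
cat >> h.py <<'E'
def top_rest(im):
    m=cv2.morphologyEx(wood(im),cv2.MORPH_CLOSE,np.ones((5,5))); m=cv2.morphologyEx(m,cv2.MORPH_OPEN,np.ones((13,13)))
    c=max(cv2.findContours(m,0,1)[0],key=cv2.contourArea)
    r=cv2.minAreaRect(np.array([ray(p[0],.117)[:2] for p in c],np.float32)*1000)
    c=np.array(r[0])/1000; L=np.array([.5466,-.0672]); n=np.array([-np.sin(.08),np.cos(.08)])
    print("rest",c.round(4),r,"across",((c-L)@n).round(4),"along",((c-L)@[np.cos(.08),np.sin(.08)]).round(4)); return c,(c-L)@n
E
python3 - <<'E'
from h import *
im=np.load("top3.npz")["im"]; top_rest(np.load("top0.npz")["im"]) ; c,a=top_rest(im)
assert .005<a<.03
p=sense()["position"]
move_l([c[0],c[1]+.01,.24],R,feed=.3)
stroke(c,a/2+.001,2*a)
p=sense()["position"]
move_l([p[0],p[1],.27],feed=.2); move_l([.45,.27,.27],feed=.3)
im,d=camera("top"); top_rest(im); print(sense()["time_s"])
cv2.imwrite("pics/d.png",cv2.resize(im[140:300,280:480,::-1],None,fx=3,fy=3))
E
```

```text
rest [0.5558 0.048 ] ((555.8124389648438, 48.038108825683594), (64.59209442138672, 55.182891845703125), 0.7989534735679626) across 0.1141 along 0.0184
rest [ 0.5682 -0.0512] ((568.2325439453125, -51.22975158691406), (64.67378234863281, 55.26958084106445), 0.7715463638305664) across 0.0142 along 0.0228
hit True [ 0.5672 -0.0432  0.1689] [0.18 0.19 4.38] end [ 0.5711 -0.0712  0.169 ] [-1.79 -0.03  4.63] 27.2667
rest [ 0.5703 -0.0642] ((570.26123046875, -64.15470123291016), (68.38359832763672, 55.31528091430664), 0.7751933932304382) across 0.0011 along 0.0238
30.0833
```

View pics/d.png

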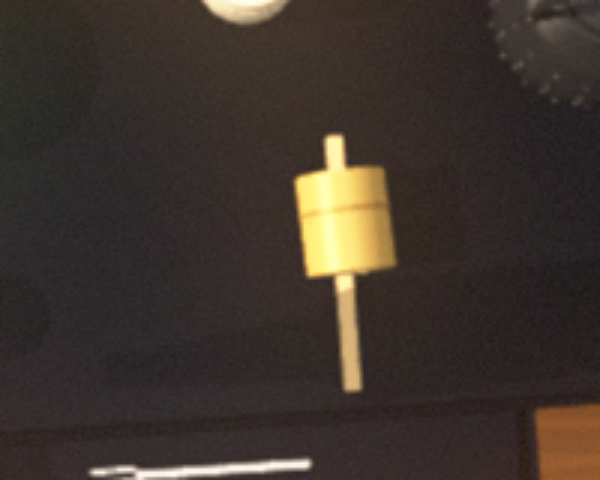

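The rest is at crop (345,221). It lies centred over the line, about 1 mm off across it and 24 mm along it, roughly 0.055 rad off in angle, and the hand is clear.

```bash
python3 -c "
from rig import *
print(finish_job())"
```

```text
the job is handed in; nothing more can be done
None
```

I rolled the lid rest onto the pale line with six light fingertip strokes and handed the job in at about 30 s; at the last look it lay about 1 mm off the line's middle, 24 mm along it and 0.055 rad out of line, with the hand clear, but `finish_job()` gave no verdict.

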